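# Dry-fit the telescope stand's head block, then hold it hole-up for the glue

## Robot

A 6-joint arm with a two-finger parallel gripper is mounted at the origin on the work surface. World frame = base frame: x ahead of the robot, y to its left, z up, the work surface at z = 0. Lengths are in mm, angles in degrees, forces in N, time in s.
With the tool pointing down it reaches from about 300 to 850 mm from the base axis. Payload 5.4 kg.
Tool frame: the origin (TCP) lies at the very end of the fingers, on their centre line; the grasp point (between the pads) lies 19 mm behind it; z points along the fingers, y is the direction in which the jaws open and shut (so a half turn about z gives the same grasp; the last joint's range is limited). The gripper opens to 85 mm and grips with 20 to 120 N. Pads are 22 mm wide; open, the fingers measure 114 mm over their backs; the gripper's body (76 mm by 85 mm) begins 54 mm behind the grasp point. The pads swing forward as they close: fully open they stand 13 mm farther back than shut.
Start: joints at [-75.464, 9.076, 91.501, -0, 79.423, -12.038], TCP at [257.201, -514.25, 204.899] pointing down, gripper open.
Joint ranges: [-166.64, 166.64], [-54.1, 131.32], [10.49, 154.53], [-73.88, 253.88], [9.74, 151.15], [-171.62, 171.62]. Speed limits (degrees/s): [147.25, 147.25, 180, 180, 180, 180].

## Interface

Orientations are given as a 3x3 rotation matrix whose columns are the frame's x, y, z axes.
In Python, from cell import * gives the robot as it stands. The module is installed in compiled form; this text tells all that it offers. Calls block until the motion is done:
- move_pose(position, orientation): joint-space move of the TCP to a pose.
- movel(position, rotation=None, vel=150, guard=None): straight line of the TCP; rotation=None keeps the orientation; vel is the mean speed in mm/s. With guard (N) it stops when the force on the tool has changed by that much, and returns True; else False.
- goto_joints(angles): joint-space move.
- set_gripper(opening, grip_force=None): finger opening in mm; grip_force is the grip in N (None keeps the last); returns when the fingers have stopped.
- pause(seconds).
- solve_ik(position, orientation): joint angles nearest the present ones, or None.
- get_state(): the state.
- camera(name): name is "scene" or "top" or "wrist"; returns the picture (384x512x3 uint8, blue, green, red); there is no depth.
- get_calibration(name): a dict with "intrinsics" (3x3 intrinsics, pixels), "rvec" (rotation vector, rad) and "tvec" (3), from world to camera coordinates, as OpenCV has them. Camera axes: x right, y down, z forward; pixel columns grow to the right and rows downward; lengths in mm; the calibration is good to about 2 mm. A picture is of the moment at which its call begins: read the wrist's pose just before it. get_calibration takes no time and is no camera call; for the wrist camera it gives the pose at the moment of the call.
A pose or a line that the arm cannot do raises Unreachable and nothing moves.
- close_job(): hands the job in, once; it reports no verdict.
Trained networks look in the newest picture that a camera, given by its name, has taken for a name from the list of things; names that differ only in an ending like _2 or _b are one class to them, and where a whole thing is asked for, a point or a joint stands for the part that bears it (a point fixed in the world has none). Each returns a list of dicts, best first, with "score" (0 to 1); they miss things now and then, are a little off and sometimes report something else, mostly with a low value. They report only what shows in the picture. A call takes as long as a camera call.
- silhouettes(camera, label): "pixels" (384x512 bool, what is visible of it) and "extent" ([centre column, centre row, width, height] as shares, 0 to 1, of the picture: columns of its width, rows of its height, round what is visible of it).
- landmark_of(camera, label): "point" ([column, row] as shares, 0 to 1, of the picture: columns of its width, rows of its height: a listed point, or the origin of a listed thing).
The state is a dict: "time_s": time; "qpos": joint angles; "dq": joint speeds; "effort": joint torques, N m; "tcp_pos": TCP position; "tcp_rot": TCP orientation; "force": force on the tool from outside, world axes, zero at the start; "wrist_torque": the same for the moment, N m; "opening": finger opening in mm.
Only numpy, scipy, OpenCV 4.12 (cv2) and the standard library are available. Lean on these libraries where they do the work, as an engineer would, in place of code of your own. Each camera call takes 0.05 s, during which the arm holds its last target.

## Task

The wooden block on the table is the head of the telescope stand: one of its two square ends has a blind hole that fits the upright dowel post. Dry-fit it first: find the bored end, slide the block down over the post until the hole bottoms on it, and take it off again. Then turn it over and finish still holding it in the gripper, hole straight up and still, clear of the post and at least a hand's breadth (10 cm) above the table, ready for glue; leave the other things on the table as they are.

Things in the scene. Friction and masses are not known exactly. Their poses are not given: they have to be found in the camera images.
- block_centre (a point): Centre of the head block: a loose plain pale-wood block, 80 mm long and 46 x 46 mm square in section, about 0.11 kg, sharp-edged, all faces flat. It starts lying on a long side (this point 23 mm above the table), turned any way. Its x axis runs along its length and points OUT of the bored end; y and z are square to its long faces. The other square end is plain.
- hole_mouth (a point): Centre of the mouth of the blind hole, on the bored square end, 40 mm from the block's centre along its x axis. The hole is round, 21 mm in diameter, 45 mm deep, along the block's long axis. Axes as for block_centre.
- hole_floor (a point): Centre of the flat floor of the blind hole, 45 mm in from the mouth, i.e. 5 mm from the block's centre towards the plain end. Axes as for block_centre. With the block dry-fitted this point lies on the post's tip.
- post_tip (a point): Centre of the top of the dowel post, 107 mm above the table. The post is a plain wooden dowel, 18 mm in diameter, upright (z up), standing 95 mm out of the foot plate; its top 6 mm is rounded down to a 10 mm flat. With the block fully on, the block's lower end is 62 mm above the table and its upper end 142 mm.
- stand: The stand: a dark steel foot plate, 150 mm (its x) by 110 mm (its y), 12 mm high, with the post rising from its middle. Origin on the table under the post, z up. It does not shift when pushed.
- block: The same block as a body; its origin is at the block's centre and its axes are those of block_centre.
- glue_bottle: Bystander: white glue bottle, 54 mm in diameter, 140 mm high, standing loose; origin under its middle.
- pencil_case: Bystander: soft-edged grey pencil case, 85 mm (x) by 200 mm (y), 54 mm high, lying loose; origin under its middle.
- scissors: Bystander: pair of scissors, about 210 mm long along its x, 10 mm high, lying loose beyond the work; origin at the pivot, on the table.
- tube_cap: Bystander: round white plastic tube cap, 80 mm in diameter, 14 mm high, lying loose beyond the work; origin under its middle.

How it is judged:
By the outcome, as a careful person would: the job done as asked, in the order asked, and still so for the second after the job is handed in, while the arm keeps its last pose, push and grip.
It also fails if it takes over 70 s, if anything falls off the work surface, if the arm or the gripper's body presses on something with over 40 N, if the wrist force passes 120 N, or if a joint passes its speed limit or range.

## Working session

There is one attempt and no reset: what is moved stays moved. The work goes in short steps, each a Python script; the robot and the scene stay as the last script left them, time stands still between calls to the robot, and variables do not carry over. Pictures are saved under pics/ and viewed, and the job is handed in when it is done.

```bash
mkdir -p pics
python3 - <<'E'
from cell import *
import cv2
for n in ["scene","top","wrist"]:
    im=camera(n); cv2.imwrite(f"pics/a_{n}.png",im)
    for l in ["block_centre","hole_mouth","post_tip","stand","glue_bottle","pencil_case","scissors","tube_cap"]:
        r=landmark_of(n,l)
        print(n,l,[(round(x["score"],2),round(x["point"][0]*512,1),round(x["point"][1]*384,1)) for x in r[:3]])
    c=get_calibration(n); print({k:v.tolist() for k,v in c.items()} if 1 else 0)
s=get_state(); print(s)
E
```

```text
scene block_centre [(0.81, 286.1, 161.2)]
scene hole_mouth [(0.62, 298.6, 154.0)]
scene post_tip [(0.62, 197.0, 201.9)]
scene stand [(0.93, 202.6, 223.9)]
scene glue_bottle [(0.56, 361.3, 142.9)]
scene pencil_case [(0.58, 121.5, 285.4)]
scene scissors [(0.91, 301.3, 228.1), (0.7, 119.5, 285.1)]
scene tube_cap [(0.89, 207.9, 274.2)]
{'intrinsics': [[357.8260538728593, 0.0, 262.75374531137953], [0.0, 357.8260538728593, 191.23417881121162], [0.0, 0.0, 1.0]], 'rvec': [2.297483134427625, 1.1665792556860932, -0.3546401872122274], 'tvec': [-378.7981353600616, -367.422573702452, 1379.0784098913093]}
top block_centre [(0.82, 193.7, 225.2)]
top hole_mouth [(0.71, 177.9, 226.9)]
top post_tip [(0.61, 193.8, 226.5), (0.55, 327.5, 221.9)]
top stand [(0.61, 420.3, 213.2)]
top glue_bottle [(0.85, 96.8, 202.1)]
top pencil_case [(0.85, 421.4, 216.1)]
top scissors [(0.72, 237.3, 154.2)]
top tube_cap [(0.7, 350.0, 170.8)]
{'intrinsics': [[448.52980591760746, 0.0, 255.01478711181497], [0.0, 448.52980591760746, 198.26983694497], [0.0, 0.0, 1.0]], 'rvec': [2.1875267881198446, -2.1377199172698487, 0.1008072
[... 582 characters left out ...]
01, -1.29846687e-03,
        7.94242274e+01, -1.20386230e+01]), 'dq': array([-0.02107873,  0.01365765, -0.05719544,  0.02781435,  0.09821612,
        0.07778014]), 'effort': array([ 4.36385071e-04, -3.96003234e+01, -3.31698596e+01, -6.34276034e-05,
        6.65914922e-04, -7.50621496e-06]), 'tcp_pos': array([ 257.19737413, -514.25172595,  204.91233837]), 'tcp_rot': array([[ 8.94349997e-01,  4.47367951e-01, -2.08549652e-05],
       [ 4.47367951e-01, -8.94349997e-01, -8.32768277e-06],
       [-2.23771764e-05, -1.88197998e-06, -1.00000000e+00]]), 'force': array([-0.50503795, -0.17987427, -0.57722638]), 'wrist_torque': array([-0.00498708,  0.01737662, -0.00745665]), 'opening': 85.61777798815316}
```

View pics/a_scene.png

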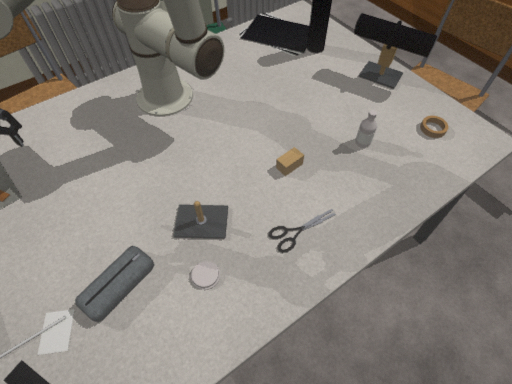

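View pics/a_top.png

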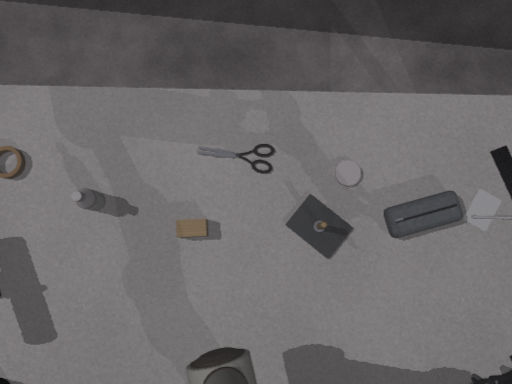

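```bash
cat > h.py <<'E'
import numpy as np, cv2
def cam(c): 
    R,_=cv2.Rodrigues(np.array(c["rvec"])); return np.array(c["intrinsics"]),R,np.array(c["tvec"]).ravel()
def ray(c,p,z):
    K,R,t=cam(c); o=-R.T@t; d=R.T@np.linalg.inv(K)@np.array([p[0],p[1],1.]); return o+d*(z-o[2])/d[2]
def proj(c,X):
    K,R,t=cam(c); q=K@(R@np.asarray(X,float)+t); return q[:2]/q[2]
E
python3 - <<'E'
from cell import *
from h import *
np.set_printoptions(precision=1,suppress=True)
S=get_calibration("scene");T=get_calibration("top")
print("block",ray(S,(286.1,161.2),23),ray(T,(193.7,225.2),23))
print("mouth",ray(S,(298.6,154),23),ray(T,(177.9,226.9),23))
print("post",ray(S,(197,201.9),107),ray(T,(327.5,221.9),107))
print("stand",ray(S,(202.6,223.9),0))
print("glue",ray(S,(361,143),0),ray(T,(96.8,202.1),0))
print("case",ray(S,(121,285),0),ray(T,(421,216),0))
print("sci",ray(S,(301,228),0),ray(T,(237,154),0))
print("cap",ray(S,(208,274),0),ray(T,(350,170.8),0))
E
```

```text
block [544.  164.9  23. ] [555.4 170.6  23. ]
mouth [544.2 217.7  23. ] [549.8 213.4  23. ]
post [ 564.7 -168.3  107. ] [ 568.1 -179.4  107. ]
stand [ 572.6 -171.6    0. ]
glue [619.2 440.3   0. ] [614.4 446.9   0. ]
case [ 605.3 -442.8    0. ] [ 596.2 -452.9    0. ]
sci [755.   55.4   0. ] [759.   59.7   0. ]
cap [ 715.4 -239.9    0. ] [ 718.2 -257.2    0. ]
```

The scene picture shows the block at about (290,161), the post at (198,208) and the cap, case, scissors and bottle all clear of them. In the top picture the block is at (192,228) and the post tip at (323,225), with its foot near (320,227). The networks put the hole at the +y end, but neither picture shows it. I'll check it with the wrist camera.

Run:
```python
from cell import *
from h import *
np.set_printoptions(precision=3,suppress=True)
c=get_calibration("wrist");K,R,t=cam(c);s=get_state()
Rt=s["tcp_rot"];o=-R.T@t
print("cam pos in tool",Rt.T@(o-s["tcp_pos"])); print("cam axes in tool (cols)\n",Rt.T@R.T)
# IK feasibility
def hor(az,up):  # tool z horizontal along az, tool x = up/down
    z=np.array([np.cos(az),np.sin(az),0]);x=np.array([0,0,up]);y=np.cross(z,x);return np.c_[x,y,z]
for name,C in (("post",[567,-172,102]),("post+",[567,-172,170]),("free",[450,0,250])):
  for up in (1,-1):
    for az in range(-90,100,15):
      a=np.radians(az);M=hor(a,up);p=np.array(C)+19*M[:,2]
      q=solve_ik(p,M)
      if q is not None: print(name,up,az,np.array(q).round(0))
```

```text
cam pos in tool [  85.       0.349 -168.529]
cam axes in tool (cols)
 [[ 0.001 -0.945 -0.326]
 [ 1.     0.001  0.001]
 [-0.001 -0.326  0.945]]
post 1 -60 [  -3.   39.  118.  239.   78. -110.]
post 1 -45 [-12.  35. 128. 214.  76. -99.]
post 1 -30 [-27.  33. 135. 183.  78. -91.]
post 1 -15 [-44.  33. 137. 150.  81. -85.]
post 1 0 [-57.  34. 133. 122.  83. -79.]
post 1 15 [-63.  36. 125. 102.  86. -72.]
post 1 30 [-64.  40. 115.  87.  92. -65.]
post 1 45 [-62.  46. 102.  76.  99. -59.]
post 1 60 [-59.  52.  89.  67. 107. -55.]
post 1 75 [-54.  59.  75.  60. 117. -52.]
post 1 90 [-50.  66.  61.  54. 127. -50.]
post -1 -60 [ -3.  39. 118. 239.  78.  70.]
post -1 -45 [-12.  35. 128. 214.  76.  81.]
post -1 -30 [-27.  33. 135. 183.  78.  89.]
post -1 -15 [-44.  33. 137. 150.  81.  95.]
post -1 0 [-57.  34. 133. 122.  83. 101.]
post -1 15 [-63.  36. 125. 102.  86. 108.]
post -1 30 [-64.  40. 115.  87.  92. 115.]
post -1 45 [-62.  46. 102.  76.  99. 121.]
post -1 60 [-59.  52.  89.  67. 107. 125.]
post -1 75 [-54.  59.  75.  60. 117. 128.]
post -1 90 [-50.  66.  61.  54. 127. 130.]
post+ 1 -6
[... 875 characters left out ...]
]
post+ -1 75 [-54.  51.  79.  62. 119. 133.]
post+ -1 90 [-50.  59.  65.  57. 129. 134.]
free 1 -45 [  22.    1.  140.  252.   76. -127.]
free 1 -30 [  11.  -16.  154.  229.   60. -120.]
free 1 30 [-71. -16. 154.  81.  98. -49.]
free 1 45 [-66.   1. 140.  73. 103. -53.]
free 1 60 [-60.  12. 127.  66. 109. -53.]
free 1 75 [-54.  21. 115.  60. 116. -53.]
free 1 90 [-47.  29. 104.  54. 123. -54.]
free -1 -45 [ 22.   1. 140. 252.  76.  53.]
free -1 -30 [ 11. -16. 154. 229.  60.  60.]
free -1 30 [-71. -16. 154.  81.  98. 131.]
free -1 45 [-66.   1. 140.  73. 103. 127.]
free -1 60 [-60.  12. 127.  66. 109. 127.]
free -1 75 [-54.  21. 115.  60. 116. 127.]
free -1 90 [-47.  29. 104.  54. 123. 126.]
```

```bash
cat >> h.py <<'E'
from cell import *
np.set_printoptions(precision=2,suppress=True)
_s=get_state();_K,_R,_t=cam(get_calibration("wrist"))
CO=np.array([85,.349,-168.529])
A=np.linalg.qr(np.array([[.001,-.945,-.326],[1,.001,.001],[-.001,-.326,.945]]))[0]
A=_s["tcp_rot"].T@_R.T
def look(target,az,el,d,flip):
    az,el=np.radians([az,el]); dv=np.array([np.cos(az)*np.cos(el),np.sin(az)*np.cos(el),np.sin(el)])
    z=-dv; x=np.cross(z,[0,0,1]); x/=np.linalg.norm(x)
    if flip: x=-x
    W=np.c_[x,np.cross(z,x),z]
    Rt=W@A.T; return np.array(target)+d*dv-Rt@CO, Rt
E
python3 - <<'E'
from h import *
for az in (90,60,120,270,240,300):
  for el in (35,45,55):
    for f in (0,1):
      p,M=look([550,175,23],az,el,240,f); q=solve_ik(p,M)
      if q is not None: print("B",az,el,f,np.array(q).round(0),p.round(0))
for az in (0,90,180,270,343,163,45,225):
  for el in (40,60,):
    for f in (0,1):
      p,M=look([567,-172,107],az,el,240,f); q=solve_ik(p,M)
      if q is not None: print("P",az,el,f,np.array(q).round(0),p.round(0))
E
```

```text
B 90 35 0 [  36.   68.   54.  -55.  109. -136.] [551. 233.  33.]
B 90 35 1 [ 26.  35.  81. -32.  83.  35.] [549. 204.  74.]
B 90 45 0 [  35.   59.   61.  -49.  103. -136.] [551. 230.  42.]
B 90 45 1 [ 21.  28.  86. -25.  77.  29.] [549. 194.  78.]
B 90 55 0 [  33.   51.   68.  -43.   95. -138.] [551. 226.  52.]
B 90 55 1 [ 15.  23.  91. -16.  71.  21.] [549. 185.  81.]
B 60 35 1 [ 20.  46.  64. -22.  98.  53.] [564. 200.  74.]
B 60 45 0 [  26.   78.   28.  -39.  126. -132.] [578. 223.  42.]
B 60 45 1 [ 17.  37.  74. -17.  89.  50.] [559. 192.  78.]
B 60 55 0 [  24.   67.   41.  -32.  116. -128.] [576. 219.  52.]
B 60 55 1 [ 13.  28.  84. -12.  79.  46.] [554. 184.  81.]
B 120 35 0 [  43.   50.   88.  -70.   86. -130.] [521. 225.  33.]
B 120 35 1 [ 28.  22. 100. -41.  64.  19.] [535. 200.  74.]
B 120 45 0 [  41.   42.   92.  -64.   79. -136.] [523. 223.  42.]
B 120 45 1 [ 22.  18. 101. -30.  61.   6.] [540. 192.  78.]
B 120 55 0 [  38.   34.   96.  -57.   73. -143.] [525. 220.  52.]
B 120 55 1 [ 15.  16. 100. -18.  61.  -6.] [545. 183.  81.]
B 270 35 0 [-32.  48.  94.  55.  96. -58.] 
[... 2092 characters left out ...]
-27.  23.  79.  -2.  88.  80.] [ 571. -173.  166.]
P 163 40 1 [ -34.  -13.  124.   14.   40. -116.] [ 544. -165.  161.]
P 163 60 0 [-41. -26. 144.  51.  23.  26.] [ 521. -157.  140.]
P 163 60 1 [ -30.    4.  102.    3.   63. -104.] [ 563. -171.  166.]
P 45 40 0 [  -2.   65.   45.  -51.  118. -142.] [ 608. -132.  122.]
P 45 40 1 [-13.  32.  73. -26.  93.  35.] [ 584. -154.  161.]
P 45 60 0 [  -6.   48.   59.  -37.  105. -140.] [ 602. -138.  140.]
P 45 60 1 [-22.  19.  85. -10.  80.  25.] [ 570. -168.  166.]
P 225 40 0 [-68.  28. 107.  60.  90. -49.] [ 526. -212.  122.]
P 225 40 1 [-49.   8. 104.  32.  74. 165.] [ 550. -190.  161.]
P 225 60 0 [-60.  14. 108.  48.  80. -34.] [ 532. -206.  140.]
```

```bash
cat > v.py <<'E'
from h import *
def snap(name,labels):
    pause(0.15)
    c=get_calibration("wrist"); im=camera("wrist"); cv2.imwrite(f"pics/{name}.png",im)
    np.savez(f"{name}.npz",**{k:np.array(v) for k,v in c.items()})
    for l,z in labels:
        r=landmark_of("wrist",l)
        for x in r[:2]:
            p=np.array(x["point"])*[512,384]; print(name,l,round(x["score"],2),p,ray(c,p,z))
    return c
E
python3 - <<'E'
from v import *
print(get_state()["time_s"])
for i,az in enumerate((270,90)):
    p,M=look([567,-172,107],az,60,260,1); move_pose(p,M); snap(f"p{i}",[("post_tip",107),("stand",0)])
print(get_state()["time_s"])
p,M=look([550,180,23],90,35,260,1); move_pose(p,M); snap("b0",[("block_centre",23),("hole_mouth",23)])
print(get_state()["time_s"])
E
python3 -c "
import cv2,numpy as np
cv2.imwrite('pics/p01.png',np.hstack([cv2.resize(cv2.imread(f'pics/p{i}.png'),(400,300)) for i in (0,1)]))"
```

```text
1.35
p0 post_tip 0.72 [261.58 187.2 ] [ 562.18 -172.24  107.  ]
p0 stand 0.96 [259.12 136.9 ] [ 562.82 -174.45    0.  ]
p1 post_tip 0.94 [251.19 184.59] [ 565.37 -169.91  107.  ]
p1 post_tip 0.37 [278.37 307.32] [ 592.85 -315.88  107.  ]
p1 stand 0.83 [249.91 134.02] [ 563.23 -166.89    0.  ]
6.6667
b0 block_centre 0.57 [255.59 189.7 ] [552.74 174.26  23.  ]
b0 hole_mouth 0.91 [249.4  157.79] [548.19 214.73  23.  ]
8.5
```

View pics/p01.png

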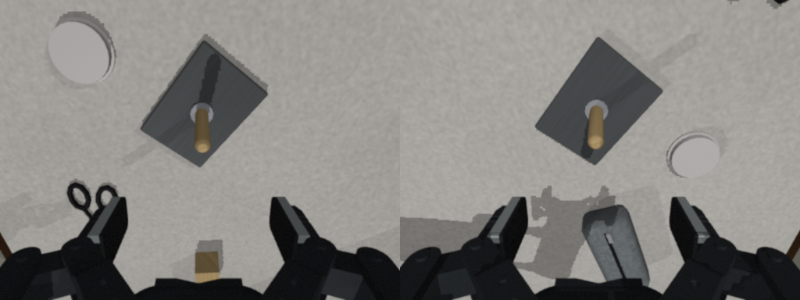

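View pics/b0.png

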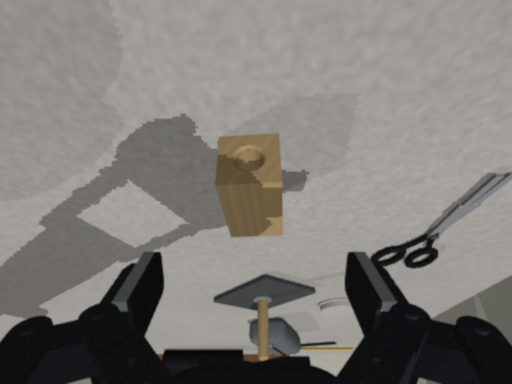

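The wrist view from the +y end shows the round hole at about (249,158) on that end face. The block is therefore bored at +y, as the networks said. Both post views show the tip near the picture centre. Next I'll refine the poses by fitting outlines.

```bash
cat > fit.py <<'E'
from h import *
from scipy.optimize import minimize
from scipy.spatial import ConvexHull
def ld(n): d=np.load(n+".npz"); return {k:d[k] for k in d}
def hullmask(c,P):
    q=np.array([proj(c,p) for p in P]); h=cv2.convexHull((q*16).astype(np.float32).reshape(-1,1,2)).astype(np.int32)
    m=np.zeros((384,512),np.uint8); cv2.fillConvexPoly(m,h,255,lineType=cv2.LINE_AA,shift=4); return m/255.
def cyl(x,y,r,z0,z1):
    a=np.linspace(0,2*np.pi,40); return np.r_[np.c_[x+r*np.cos(a),y+r*np.sin(a),0*a+z0],np.c_[x+r*np.cos(a),y+r*np.sin(a),0*a+z1]]
def post(c,x,y): return np.maximum(hullmask(c,np.r_[cyl(x,y,9,12,101),cyl(x,y,5,107,107)]),0)
def box(x,y,yaw,L,W,z0,z1):
    u=np.array([np.cos(yaw),np.sin(yaw)]);v=np.array([-u[1],u[0]])
    return [np.r_[np.array([x,y])+a*L/2*u+b*W/2*v,z] for a in(-1,1) for b in(-1,1) for z in(z0,z1)]
def wood(im):
    h=cv2.cvtColor(im,cv2.COLOR_BGR2HSV); return ((h[...,1]>75)&(h[...,0]>8)&(h[...,0]<28)).astype(float)
E
python3 - <<'E'
from fit import *
# post
for n in("p0","p1"):
    im=cv2.imread(f"pics/{n}.png"); c=ld(n); w=wood(im); w[240:]=0; w[:120]=0
    f=lambda p: np.abs(post(c,*p)-w)[120:240].sum()
    r=minimize(f,[564,-171],method="Nelder-Mead",options=dict(initial_simplex=[[564,-171],[569,-171],[564,-166]]))
    print(n,r.x,r.fun,w.sum())
    o=im.copy(); m=(post(c,*r.x)>.5).astype(np.uint8)
    cv2.drawContours(o,cv2.findContours(m,0,2)[0],-1,(0,255,0),1); o[w>0]=o[w>0]//2+np.array([127,0,0],np.uint8)
    cv2.imwrite(f"pics/f_{n}.png",cv2.resize(o[110:230,180:340],None,fx=2.4,fy=4*.6*1,interpolation=0))
im=cv2.imread("pics/b0.png");c=ld("b0");w=wood(im);w[250:]=0
f=lambda p: np.abs(hullmask(c,box(p[0],p[1],p[2],80,46,0,46))-w)[:250].sum()
r=minimize(f,[551,175,1.6],method="Nelder-Mead",options=dict(initial_simplex=[[551,175,1.6],[556,175,1.6],[551,180,1.6],[551,175,1.7]]))
print("block",r.x,np.degrees(r.x[2]),r.fun,w.sum())
o=im.copy(); m=(hullmask(c,box(*r.x,80,46,0,46))>.5).astype(np.uint8); cv2.drawContours(o,cv2.findContours(m,0,2)[0],-1,(0,255,0),1)
cv2.imwrite("pics/f_b0.png",cv2.resize(o[120:250,180:340],None,fx=2.4,fy=2.4,interpolation=0))
a=[cv2.resize(cv2.imread(f"pics/f_{n}.png"),(264,264)) for n in("p0","p1","b0")]
cv2.imwrite("pics/f_all.png",np.hstack(a))
# cross-check block in top/scene
for nm,zz in(("top",0),("scene",0)):
    im=cv2.imread(f"pics/a_{nm}.png");c=get_calibration(nm);w=wood(im);u=proj(c,[551,175,23]).astype(int);M=np.zeros_like(w);M[u[1]-30:u[1]+30,u[0]-30:u[0]+30]=1;w*=M
    f=lambda p: np.abs(hullmask(c,box(p[0],p[1],p[2],80,46,0,46))-w)[M>0].sum()
    r=minimize(f,[551,175,1.6],method="Nelder-Mead",options=dict(initial_simplex=[[551,175,1.6],[556,175,1.6],[551,180,1.6],[551,175,1.7]]))
    print(nm,r.x,np.degrees(r.x[2]),r.fun,w.sum())
E
```

```text
p0 [ 564.23 -168.7 ] 202.60784313725492 943.0
p1 [ 564.16 -171.12] 174.42352941176472 968.0
block [550.87 174.08   1.66] 95.21923096483629 386.32941176470587 6084.0
top [548.82 173.19   1.56] 89.2442458939048 162.25098039215686 466.0
scene [549.27 175.58   1.78] 102.10942138332861 90.94117647058823 462.0
```

View pics/f_all.png

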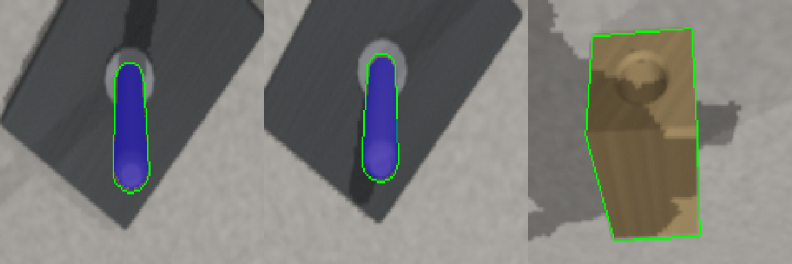

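```bash
cat >> h.py <<'E'
POST=np.array([564.2,-169.9]); BC=np.array([550.6,174.0,23.]); YAW=np.radians(95.0)
def down(yaw):
    x=-np.array([np.cos(yaw),np.sin(yaw),0]);z=np.array([0,0,-1.]);return np.c_[x,np.cross(z,x),z]
def hor(az,up):
    az=np.radians(az);z=np.array([np.cos(az),np.sin(az),0]);x=np.array([0,0,up]);return np.c_[x,np.cross(z,x),z]
def tcp(c,M): return np.array(c,float)+19*M[:,2]
E
python3 - <<'E'
from h import *
M=down(YAW)
for z in (23,150): print(solve_ik(tcp([BC[0],BC[1],z],M),M))
move_pose(tcp([BC[0],BC[1],120],M),M)
print(get_state()["qpos"],get_state()["time_s"])
for az in (15,30,45,60):
  for z in (102,175,230): print(az,z,solve_ik(tcp([*POST,z],hor(az,1)),hor(az,1)))
for az in (15,30,45,60):
  for z in (280,): print("fin",az,z,solve_ik(tcp([550,-80,z],hor(az,1)),hor(az,1)),solve_ik(tcp([550,-80,z],hor(az,-1)),hor(az,-1)))
E
```

```text
None
NoneTraceback (most recent call last):
  File "<stdin>", line 4, in <module>
cell.Unreachable: the arm cannot take that pose within its joint ranges
```

Run:
```python
from h import *
for dy in (-15,-10,-5,0,5,10,180):
  M=down(YAW+np.radians(dy)); print(dy,solve_ik(tcp([*BC[:2],23],M),M),solve_ik(tcp([*BC[:2],120],M),M))
# tilted grasps about jaw axis
from scipy.spatial.transform import Rotation as Ro
for t in (-45,-30,-20,-10,-5,5,10,20,30,45):
  M=down(YAW); R=Ro.from_rotvec(np.radians(t)*M[:,1]).as_matrix()@M; print("tilt",t,R[:,2],solve_ik(tcp([*BC[:2],23],R),R))
```

```text
-15 [   5.55   23.07   99.14   -0.     57.79 -164.45] [   5.55   15.16   96.7    -0.     68.15 -164.45]
-10 [   5.55   23.07   99.14   -0.     57.79 -169.45] [   5.55   15.16   96.7    -0.     68.15 -169.45]
-5 None None
0 None None
5 None None
10 [  5.55  23.07  99.14  -0.    57.79 170.55] [  5.55  15.16  96.7   -0.    68.15 170.55]
180 [ 5.55 23.07 99.14 -0.   57.79  0.55] [ 5.55 15.16 96.7  -0.   68.15  0.55]
tilt -45 [-0.06  0.7  -0.71] [-16.75  31.88  99.89  43.09  74.01 136.11]
tilt -30 [-0.04  0.5  -0.87] [-10.42  25.66 101.53  32.04  65.32 147.69]
tilt -20 [-0.03  0.34 -0.94] [ -5.41  23.23 101.58  22.63  60.94 157.49]
tilt -10 [-0.02  0.17 -0.98] [ -0.    22.36 100.77  11.73  58.29 168.69]
tilt -5 [-0.01  0.09 -1.  ] None
tilt 5 [ 0.01 -0.09 -1.  ] None
tilt 10 [ 0.02 -0.17 -0.98] [  10.99   25.27   96.77  -11.56   59.54 -168.  ]
tilt 20 [ 0.03 -0.34 -0.94] [  16.06   28.77   93.73  -22.07   63.28 -157.92]
tilt 30 [ 0.04 -0.5  -0.87] [  20.59   33.37   90.13  -31.16   68.54 -149.67]
tilt 45 [ 0.06 -0.7  -0.71] [  26.14   41.77   83.91  -42.37   78.16 -140.72]
```

```bash
cat >> h.py <<'E'
from scipy.spatial.transform import Rotation as Ro
TILT=-20; D=17.
_M=down(YAW); RG=Ro.from_rotvec(np.radians(TILT)*_M[:,1]).as_matrix()@_M
B0=Ro.from_euler("z",YAW).as_matrix(); REL=B0.T@RG
def place(c,az,hole):   # hole=-1 down,+1 up ; az: horizontal heading of tool z
    # block x = hole*Z
    Bx=np.array([0,0,float(hole)])
    B=Ro.from_euler("y",-90*hole,degrees=True).as_matrix()
    zz=B@REL[:,2]; cur=np.degrees(np.arctan2(zz[1],zz[0]))
    T=Ro.from_euler("z",az-cur,degrees=True).as_matrix()@B@REL
    return np.array(c,float)+D*T[:,2],T
E
python3 - <<'E'
from h import *
print(RG)
print("grasp",solve_ik(BC+D*RG[:,2],RG),BC+D*RG[:,2])
for az in (-60,-40,-20,0,15,30,45,60,75):
  p,T=place([*POST,102],az,-1); p2,_=place([*POST,190],az,-1); p3,T3=place([*POST,270],az,1);p4,_=place([520,0,270],az,1)
  print(az,T[2],*[None if q is None else np.array(q).round(0) for q in (solve_ik(p,T),solve_ik(p2,T),solve_ik(p3,T3),solve_ik(p4,T3))])
E
```

```text
[[ 0.08 -1.   -0.03]
 [-0.94 -0.09  0.34]
 [-0.34  0.   -0.94]]
grasp [ -5.48  23.04 101.57  22.58  61.15 157.52] [550.09 179.79   7.03]
-60 [ 0.94  0.   -0.34] [  -5.   21.  123.  253.   54. -127.] None [ -5.  29. 121. 231.  92.  66.] [ 19.  31. 117. 250. 101.  58.]
-40 [ 0.94  0.   -0.34] [ -17.   12.  136.  213.   41. -108.] [ -17.   -5.  138.  228.   29. -126.] [-17.  22. 133. 201.  87.  81.] [ 13.  23. 132. 229.  94.  70.]
-20 [ 0.94  0.   -0.34] [-38.   7. 143. 155.  41. -77.] [-38. -14. 145. 139.  26. -58.] [-38.  19. 140. 164.  90.  96.] [ -5.  16. 145. 195.  91.  85.]
0 [ 0.94  0.   -0.34] [-55.  10. 139. 111.  55. -59.] [-55.  -9. 141.  98.  51. -38.] [-55.  21. 136. 130.  96. 109.] [-148.  122.  150.   58.   36.   25.]
15 [ 0.94  0.   -0.34] [-60.  16. 131.  91.  65. -54.] [-60.   0. 132.  84.  66. -39.] [-60.  25. 129. 112. 101. 116.] [-47.  15. 147. 122. 101. 106.]
30 [ 0.94  0.   -0.34] [-62.  23. 120.  76.  75. -51.] [-62.  10. 121.  74.  78. -40.] [-62.  31. 118.  99. 108. 123.] [-53.  19. 139. 104. 106. 113.]
45 [ 0.94  0.   -0.34] [-60.  31. 108.  66.  85. -50.] [-60.  20. 109.  65.  89. -41.] [-60.  37. 106.  91. 115. 130.] [-53.  25. 128.  93. 111. 119.]
60 [ 0.94  0.   -0.34] [-57.  38.  95.  57.  94. -50.] [-57.  29.  96.  58.  99. -43.] [-57.  44.  94.  84. 123. 136.] [-50.  31. 117.  84. 117. 124.]
75 [ 0.94  0.   -0.34] [-53.  46.  82.  50. 104. -50.] [-53.  37.  83.  51. 109. -45.] [-53.  51.  81.  80. 132. 142.] [-46.  38. 105.  78. 124. 129.]
```

```bash
python3 - <<'E'
from v import *
s=get_state();print(s["tcp_pos"],s["opening"])
movel(s["tcp_pos"]+[0,0,70],vel=200)
g=BC+D*RG[:,2]
move_pose(g-100*RG[:,2],RG)
snap("g0",[("block_centre",23)])
print(movel(g,vel=100,guard=12), get_state()["tcp_pos"],g)
set_gripper(40,60)
pause(.2);s=get_state();print(s["opening"],s["force"],s["time_s"])
snap("g1",[])
E
python3 -c "
import cv2,numpy as np
cv2.imwrite('pics/g01.png',np.hstack([cv2.resize(cv2.imread(f'pics/g{i}.png'),(400,300)) for i in (0,1)]))"
```

```text
[549.85 224.51  86.06] 85.5517839783567
g0 block_centre 0.68 [255.9  183.78] [549.86 172.58  23.  ]
False [550.88 179.59   7.75] [550.09 179.79   7.03]
44.50040603764659 [ 1.71 -2.28  5.63] 12.9667
```

View pics/g01.png

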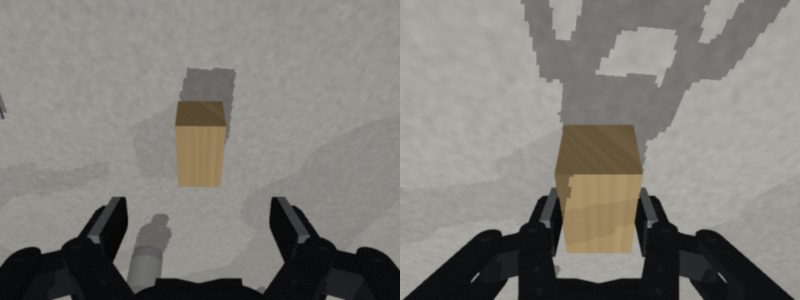

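The block is held between the pads, which report 44.5 mm, and the plain end faces the wrist camera. I'll lift it, turn the hole downward and go above the post.

```bash
python3 - <<'E'
from v import *
s=get_state()
set_gripper(40,80)
movel(s["tcp_pos"]+[0,0,180],vel=200)
s=get_state();print(s["opening"],s["force"],s["time_s"])
p,T=place([*POST,215],45,-1)
move_pose(p,T)
pause(.3)
s=get_state();print(s["opening"],s["force"],s["time_s"],s["tcp_pos"]-p,s["tcp_rot"]-T)
snap("h1",[])
for n in("scene","top"): cv2.imwrite(f"pics/h_{n}.png",camera(n))
E
python3 -c "
import cv2,numpy as np
a=cv2.imread('pics/h_scene.png')[100:292,90:346]
cv2.imwrite('pics/h01.png',np.hstack([cv2.resize(x,(400,300)) for x in (cv2.imread('pics/h1.png'),a)]))"
```

```text
44.405892205038874 [ 0.2  0.2 -1.6] 14.4333
43.82773554410155 [ 0.66  0.07 -1.52] 17.7167 [0.04 0.11 0.04] [[-0.  0. -0.]
 [ 0.  0.  0.]
 [-0.  0. -0.]]
```

View pics/h01.png

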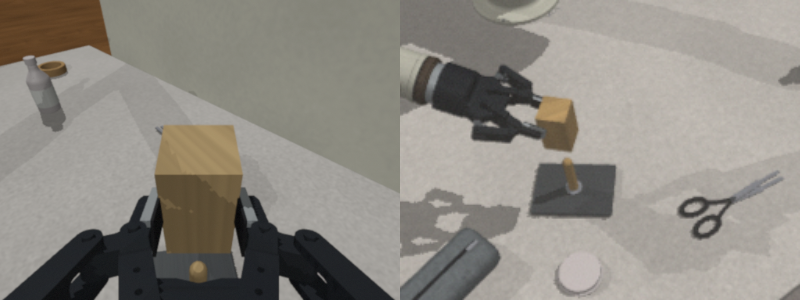

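View pics/h_top.png

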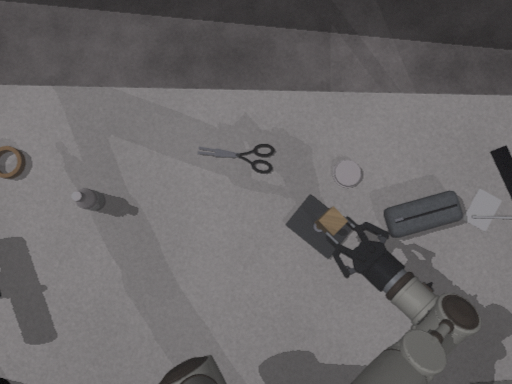

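```bash
cat >> fit.py <<'E'
def blockpts(off,ang):
    """block corners in tool frame; off in tool frame about nominal; ang pitch (about tool y), roll about tool z, deg"""
    Rb=Ro.from_euler("yz",ang,degrees=True).as_matrix()@REL.T
    return [np.array([0,0,-D])+off+Rb@np.array([a*40,b*23,c*23]) for a in(-1,1) for b in(-1,1) for c in(-1,1)]
def fitblock(n,s_pos,s_rot,ymax,hsv=wood):
    im=cv2.imread(f"pics/{n}.png");c=ld(n);w=hsv(im)
    u=proj(c,s_pos-D*s_rot[:,2]).astype(int)
    return im,c,w,u
E
python3 - <<'E'
from fit import *
s=get_state();p,R=s["tcp_pos"],s["tcp_rot"];print(p)
im=cv2.imread("pics/h1.png");c=ld("h1");w=wood(im)
m=lambda v: hullmask(c,[p+R@x for x in blockpts(np.array([v[0],0,v[1]]),[v[2],0])])
M=np.zeros(w.shape,bool);M[140:315,150:360]=1
# fit only the block zone, exclude finger columns/post
f=lambda v: np.abs(m(v)-w)[M].sum()
v0=np.zeros(3)
r=minimize(f,v0,method="Nelder-Mead",options=dict(initial_simplex=[v0,[3,0,0],[0,3,0],[0,0,3]]))
print(r.x,r.fun,f(v0),w[M].sum())
o=im.copy()
for v,col in((v0,(0,0,255)),(r.x,(0,255,0))):
    cv2.drawContours(o,cv2.findContours((m(v)>.5).astype(np.uint8),0,2)[0],-1,col,1)
cv2.imwrite("pics/h1fit.png",cv2.resize(o[140:380,140:380],None,fx=2.5,fy=2.5,interpolation=0))
E
```

```text
[ 575.51 -158.6   209.19]
[-3.37  5.21 -1.39] 388.1294117647059 1070.4 15193.0
```

View pics/h1fit.png

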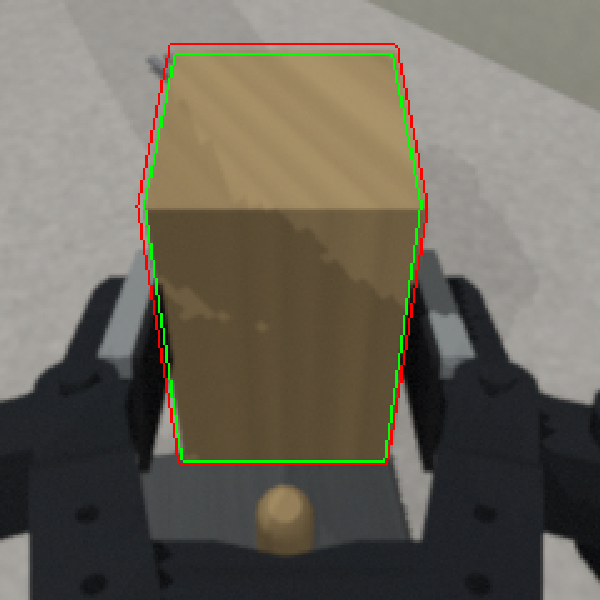

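Run:
```python
from fit import *
def run(n,p,R,M):
    im=cv2.imread(f"pics/{n}.png");c=ld(n);w=wood(im)
    m=lambda v: hullmask(c,[p+R@x for x in blockpts(np.array([v[0],v[3],v[1]]),[v[2],v[4]])])
    f=lambda v: np.abs(m(v)-w)[M].sum()
    b=None
    for k in(3,-3,2):
        v0=np.zeros(5) if b is None else b.x
        r=minimize(f,v0,method="Nelder-Mead",options=dict(initial_simplex=np.r_[[v0],v0+k*np.eye(5)],maxiter=800))
        if b is None or r.fun<b.fun:b=r
    print(n,"x,z,pitch,y,roll",b.x,b.fun,f(np.zeros(5)))
    for pt in (-1.5,-.75,0,.75,1.5):
        rr=minimize(lambda u:f([u[0],u[1],pt,u[2],u[3]]),[0,0,0,0],method="Nelder-Mead",options=dict(initial_simplex=np.r_[[np.zeros(4)],3*np.eye(4)]))
        print("   pitch",pt,rr.x,rr.fun)
    return b
M=np.zeros((384,512),bool);M[140:326,150:360]=1
def tp(n):
    K,R,t=cam(ld(n)); Rt=R.T@A.T; return -R.T@t-Rt@CO,Rt
for n in("g0","g1","h1"):
    p,R=tp(n); print(n,p)
    if n!="g0": run(n,p,R,M)
```

```text
g0 [554.14 146.73 101.13]
g1 [552.09 180.17   7.95]
g1 x,z,pitch,y,roll [-1.71  4.43 -0.39  0.46 -0.08] 145.921568627451 897.3137254901961
   pitch -1.5 [-1.82  5.02  0.43 -0.09] 182.50588235294117
   pitch -0.75 [-1.79  4.72  0.44 -0.1 ] 149.54901960784315
   pitch 0 [-1.56  4.    0.42 -0.07] 159.7450980392157
   pitch 0.75 [-1.53  4.25  0.42 -0.1 ] 228.10588235294117
   pitch 1.5 [-1.41  3.61  0.42 -0.19] 294.4078431372549
h1 [ 575.63 -158.77  208.13]
h1 x,z,pitch,y,roll [-2.4   5.13 -0.35  0.39 -0.11] 144.2549019607843 1061.1921568627452
   pitch -1.5 [-2.53  5.84  0.39 -0.05] 181.66666666666669
   pitch -0.75 [-2.4   5.32  0.41 -0.13] 150.6235294117647
   pitch 0 [-2.26  4.75  0.4  -0.17] 152.02745098039216
   pitch 0.75 [-2.2   4.52  0.38 -0.08] 220.08627450980393
   pitch 1.5 [-2.09  4.41  0.41 -0.09] 261.9843137254902
```

The fit shows the pitch unchanged since the grasp. The table contact puts the block centre about 0.8–1.1 mm ahead of nominal, so I'll correct for that and then go down under guard.

```bash
cat >> h.py <<'E'
HV=np.array([np.cos(np.pi/4),np.sin(np.pi/4)])
def fitpose(z,corr=(0,0)): return place([*(POST-0.9*HV+np.array(corr)),z],45,-1)
def st(tag=""):
    s=get_state(); print(tag,"t",round(s["time_s"],2),"tcp",s["tcp_pos"],"F",s["force"],"Tq",s["wrist_torque"],"op",round(s["opening"],2)); return s
E
python3 - <<'E'
from h import *
st()
p,T=fitpose(153); movel(p,T,vel=120); pause(.2); st("above")
for z in (140,130):
    p,T=fitpose(z); g=movel(p,T,vel=30,guard=8); st(f"{z} {g}")
    if g: break
for n in("scene",): cv2.imwrite(f"pics/i_{n}.png",cv2.resize(camera(n)[130:258,130:300],None,fx=3,fy=3))
E
```

```text
t 18.02 tcp [ 575.51 -158.6   209.19] F [ 0.14  1.16 -1.68] Tq [-0.42  0.44  0.01] op 43.9
above t 18.88 tcp [ 575.14 -159.62  148.  ] F [-0.24  0.64 -1.07] Tq [-0.51  0.49  0.  ] op 44.26
140 False t 19.47 tcp [ 574.85 -159.16  134.07] F [ 0.36 -0.51 -1.52] Tq [-0.42  0.49  0.02] op 43.97
130 False t 19.95 tcp [ 574.82 -159.13  124.05] F [ 0.67 -0.86 -0.95] Tq [-0.5   0.52 -0.03] op 43.93
```

View pics/i_scene.png

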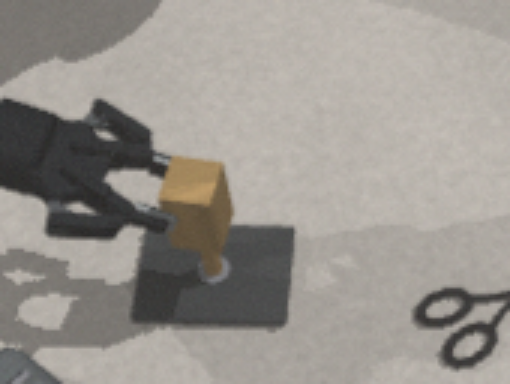

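The post has entered the hole with no side force. Next I'll continue to the bottom.

Run:
```python
from h import *
for z,v in ((115,40),(107,30),(97,15)):
    p,T=fitpose(z); g=movel(p,T,vel=v,guard=10); st(f"{z} {g}")
    if g: break
pause(.3); s=st("settled")
cv2.imwrite("pics/j_scene.png",cv2.resize(camera("scene")[130:258,130:300],None,fx=3,fy=3))
```

```text
115 False t 20.52 tcp [ 574.82 -159.11  109.  ] F [ 0.71 -0.52 -0.3 ] Tq [-0.45  0.5   0.04] op 43.9
107 False t 20.94 tcp [ 574.81 -159.12  101.02] F [-0.77  0.45 -0.94] Tq [-0.52  0.49  0.01] op 43.93
97 True t 21.37 tcp [ 575.05 -159.36   97.79] F [-1.42 -1.19  3.67] Tq [ 0.04 -0.06  0.03] op 43.88
settled t 21.67 tcp [ 575.03 -159.34   97.72] F [-0.78 -2.31  5.66] Tq [ 0.26 -0.24 -0.01] op 43.68
```

View pics/j_scene.png

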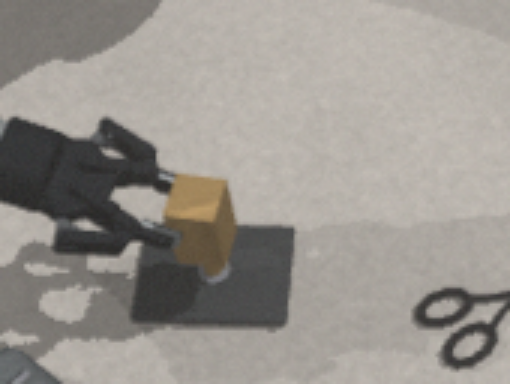

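Run:
```python
from h import *
s=get_state()
g=movel(s["tcp_pos"]-[0,0,3],vel=8,guard=12); st(f"press {g}"); pause(.4); s=st("held")
# lift
movel([*s["tcp_pos"][:2],104],vel=20); st("relax")
p,T=fitpose(160); g=movel(p,T,vel=50,guard=15); st(f"out {g}")
```

```text
press True t 22.01 tcp [ 575.12 -159.3    97.87] F [-1.44 -1.44  3.22] Tq [0.02 0.02 0.09] op 43.6
held t 22.41 tcp [ 575.12 -159.27   97.84] F [-1.7  -0.96  4.46] Tq [ 0.2  -0.08  0.07] op 44.1
relax t 22.88 tcp [ 575.03 -159.14  103.71] F [ 0.12 -0.01 -1.44] Tq [-0.52  0.49 -0.01] op 44.06
out False t 24.02 tcp [ 574.73 -159.07  153.83] F [ 0.03  0.64 -1.81] Tq [-0.45  0.48  0.03] op 43.78
```

Run:
```python
from fit import *
from v import snap
p,T=fitpose(215); movel(p,T,vel=200); snap("k1",[])
M=np.zeros((384,512),bool);M[140:326,150:360]=1
K,R,t=cam(ld("k1")); Rt=R.T@A.T; p=-R.T@t-Rt@CO
im=cv2.imread("pics/k1.png");w=wood(im);c=ld("k1")
f=lambda v: np.abs(hullmask(c,[p+Rt@x for x in blockpts(np.array([v[0],v[3],v[1]]),[v[2],v[4]])])-w)[M].sum()
v0=np.zeros(5)
for k in(3,-3,2):
    r=minimize(f,v0,method="Nelder-Mead",options=dict(initial_simplex=np.r_[[v0],v0+k*np.eye(5)],maxiter=800)); v0=r.x
print(r.x,r.fun); st()
# final pose options
for c0 in ([520,-100,300],[564,-170,300],[540,-60,300]):
    for az in(30,45,60):
        pp,TT=place(c0,az,1); print(c0,az,solve_ik(pp,TT))
```

```text
[-2.36  5.16 -0.49  0.42 -0.14] 150.5607843137255
 t 24.65 tcp [ 574.43 -158.61  207.74] F [ 0.86  0.81 -0.83] Tq [-0.47  0.5   0.  ] op 44.09
[520, -100, 300] 30 [-62.56  18.22 131.44  98.28 108.44 122.14]
[520, -100, 300] 45 [-60.72  25.43 119.89  89.07 115.22 127.26]
[520, -100, 300] 60 [-57.21  32.55 107.93  82.24 122.5  132.14]
[564, -170, 300] 30 [-61.64  25.82 119.26 100.48 107.21 126.8 ]
[564, -170, 300] 45 [-60.25  32.95 107.26  91.83 114.9  132.9 ]
[564, -170, 300] 60 [-57.3   40.26  94.61  85.78 123.14 138.78]
[540, -60, 300] 30 [-56.15  17.22 132.97 103.48 105.39 120.96]
[540, -60, 300] 45 [-55.46  24.33 121.7   93.07 112.27 126.42]
[540, -60, 300] 60 [-52.65  31.49 109.75  85.51 119.56 131.63]
```

```bash
python3 - <<'E'
from v import *
s=get_state(); movel(s["tcp_pos"]+[0,0,80],vel=150); st("up")
p,T=place([535,-60,300],45,1); move_pose(p,T); pause(.5); s=st("final")
print(s["tcp_pos"]-p,s["tcp_rot"]@REL.T)
snap("m1",[("hole_mouth",340),("block_centre",300)])
for n in("scene","top"):
    cv2.imwrite(f"pics/m_{n}.png",camera(n))
    for l,z in(("hole_mouth",340),("block_centre",300),("glue_bottle",0),("pencil_case",0),("scissors",0),("tube_cap",0)):
        for x in landmark_of(n,l)[:1]:
            q=np.array(x["point"])*[512,384]; print(n,l,round(x["score"],2),q,ray(get_calibration(n),q,z))
E
python3 -c "
import cv2,numpy as np
cv2.imwrite('pics/m01.png',np.hstack([cv2.resize(x,(400,300)) for x in (cv2.imread('pics/m1.png'),cv2.imread('pics/m_scene.png')[60:252,130:386])]))"
```

```text
up t 25.32 tcp [ 574.12 -158.29  286.71] F [ 0.06  0.94 -0.94] Tq [-0.49  0.47  0.05] op 43.91
final t 28.15 tcp [546.31 -48.72 305.83] F [ 0.36 -0.03 -1.12] Tq [-0.5   0.49  0.02] op 43.8
[ 0.01 -0.02  0.02] [[-0.   -0.71 -0.71]
 [ 0.    0.71 -0.71]
 [ 1.   -0.   -0.  ]]
m1 block_centre 0.74 [255.08 243.8 ] [535.69 -58.94 300.  ]
m1 block_centre 0.65 [254.62 237.62] [538.98 -55.98 300.  ]
scene hole_mouth 0.65 [218.62 114.7 ] [533.97 -53.4  340.  ]
scene block_centre 0.58 [216.22 127.49] [529.94 -62.2  300.  ]
scene glue_bottle 0.79 [362.19 142.12] [618.74 446.65   0.  ]
scene pencil_case 0.82 [120.42 281.51] [ 595.33 -440.12    0.  ]
scene scissors 0.94 [300.8 227.1] [752.36  56.9    0.  ]
scene tube_cap 0.71 [206.39 276.29] [ 718.39 -246.78    0.  ]
top hole_mouth 0.96 [284.62 230.9 ] [535.28 -58.79 340.  ]
top block_centre 0.57 [284.42 229.09] [540.35 -60.51 300.  ]
top glue_bottle 0.86 [ 97.69 201.48] [616.19 444.5    0.  ]
top pencil_case 0.66 [418.2 214.5] [ 600.18 -445.27    0.  ]
top tube_cap 0.86 [350.31 170.8 ] [ 718.18 -258.11    0.  ]
```

View pics/m01.png

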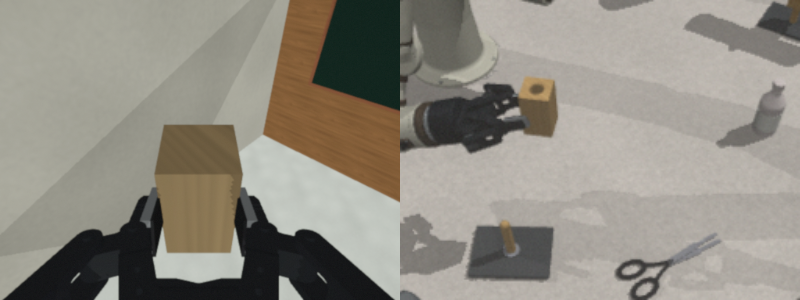

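View pics/m_top.png

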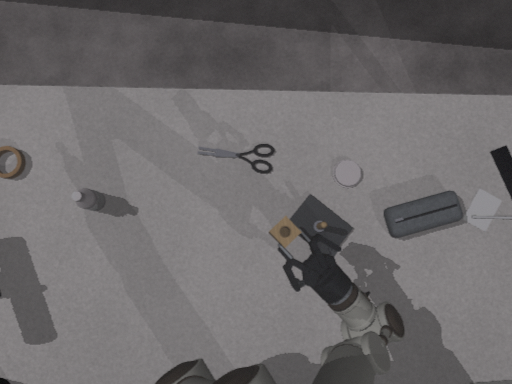

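The hole shows on the block's top at about (285,231) in the top picture and (218,115) in the scene picture. The block is upright and well away from the post, and the other things are where they were. I'll hand the job in.

Run:
```python
from h import *
pause(.3); print(get_state()["dq"]); close_job()
```

```text
[-0.04 -0.08  0.08 -0.08 -0.   -0.04]
the job is handed in; nothing more can be done
```

I dry-fitted the block on the post, took it off, turned it over and handed the job in at about 29 s of the 70 s allowed. The gripper still holds it.

- **Bored end:** the wrist camera showed the hole on the block's +y end. The opposite end was plain when I gripped the block.
- **Dry fit:** the post went in with no noticeable side force. The block stopped hard at about the depth expected for the hole floor, within about 1.5 mm by my estimate. A second guarded push met the same stop and went no deeper. It came off freely and had not slipped in the grip; the fitted pitch changed by only about 0.1°.
- **Final pose:** the hole points straight up and shows in the scene and top pictures. The block's centre is about 300 mm above the table and about 110 mm to the side of the post. The arm was still when I handed the job in.
- **Other things on the table:** the bottle, case and cap were found within a few mm of where they started, which is within measurement error. So were the scissors in the scene picture; I did not get a second network fix on them from the top camera.
- **Disagreement:** the wrist camera put the held block about 3 mm off along the tool compared with its known height on the table. I took that as calibration bias and relied on the table contact, and the fit went in cleanly.

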